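# Lock the caddy's tray with its spring plunger and keeper

## Task

Push the caddy's pull-out tray fully home, then press the black spring plunger down to its firm stop and, keeping it down, slide the orange keeper all the way across to the left (seen from the tray front), so that the plunger stays trapped when you let go. Go gently, never putting more than 30 N on anything (press and drag together), and leave the things round about where they are.

Things in the scene. Friction and masses are not known exactly. Their poses are not given: they have to be found in the camera images.
- caddy: Stainless caddy fixed to the counter, 200 x 200 x 80 mm high; a cross plate carries the latch. Origin: centre of its underside. Its +x points from the tray front to the back, +y left seen from the tray front, z up; 'caddy' offsets are along these axes from this origin. The keeper's steel tongue lies behind the pad, below the fin.
- latch_rim (a point): Fixed point, middle of the latch at the height of its aluminium rim: caddy x -40, y 0, 106 mm up. The rim surrounds the plunger pad on three sides, caddy x -62 to -26, y -41 to +41 mm.
- fin_start (a point): Fixed point on the caddy (caddy x -40, y +6, z 144 mm) where the right (-y) face of the orange fin stands when joint keeper is 0. The fin is the keeper's handle: an upright blade 8 mm thick along y (to y +14) that bridges across the pad, caddy x -52 to +2, lower edge 129 to 139, top 149 to 159 mm above the counter. It moves to caddy +y with joint keeper.
- pad_top (a point): Centre of the plunger's black pad's top, 30 mm along caddy x by 68 mm along caddy y. At rest 126 mm above the counter; moves straight down with the plunger. Closed fingers can press its -y end (about 19 mm from its centre) and then slide in contact along it to +y, so that their side pushes the fin.
- plunger (a joint): How far the plunger is pressed (m), 0 at rest. Spring: about 3 N to start, 0.4 N more per mm (10 N at 17 mm). Blocked at 4 mm unless the tray is home. Else it goes to a firm, slightly soft stop at 7 to 17 mm: where, differs from start to start and can only be felt, as force rising past the spring's (5 to 10 N per mm). Let go untrapped it springs back to 0; trapped it stays about 2 mm above the stop.
- keeper (a joint): How far the keeper has slid (m): 0 (starts 0 to 2 mm) clear of the plunger, 0.020 fully across (end stop). Slides to caddy +y with about 2.5 N friction and stays where left. Its tongue passes over the plunger's brass lug only while the plunger is within 1.5 mm of its firm stop; otherwise the keeper is blocked at about 3.5 mm.
- tray (a joint): How far the pull-out tray is open (m): 0 fully home against its stop; starts 25 to 45 mm open, opens to caddy -x. Takes some 2 N to move, stays where left. Front plate 190 mm wide, 6 to 72 mm above the counter.
- tray_grip (a point): Middle of the front face of the black grip block on the tray's front plate: 48 mm above the counter, at caddy x = -118 mm when home, farther to -x by joint tray. The block is 70 mm wide, 36 to 60 mm above the counter, and stands 14 mm out from the plate.
- mug: Blue ceramic mug, 80 mm across, 90 mm high, about 200 mm to the caddy's right (-y); origin centre of underside. Leave alone.
- comb: Black comb 180 x 32 x 5 mm lying to the caddy's left (+y). Origin mid-underside. Leave alone.
- nail_file: Steel nail file with red handle, 150 mm, lying to the left of the comb. Leave alone.
- lotion: White bottle, 56 mm across, 130 mm high, in front of the caddy, left or right. Leave alone.
- jar: Amber jar, 64 mm across, 60 mm high, in front of the caddy, left or right. Leave alone.
- tumbler: Green glass tumbler, 70 mm across, 100 mm high, far left. Leave alone.
- soap: Yellow bar of soap, 85 x 55 x 26 mm, far right. Leave alone.

How it is judged:
By the outcome, as a careful person would: the job done as asked, in the order asked, and still so for the second after the job is handed in, with the robot touching nothing.
It also fails if it takes over 72 s, if anything falls off the work surface, if the arm or the gripper's body presses on something with over 40 N, if the wrist force passes 120 N, or if a joint passes its speed limit or range.

## Robot

A 7-joint arm with a two-finger parallel gripper is mounted at the origin on the work surface. World frame = base frame: x ahead of the robot, y to its left, z up, the work surface at z = 0. Lengths are in m, angles in rad, forces in N, time in s.
With the tool pointing down it reaches from about 0.4 to 0.925 m from the base axis. Payload 5.6 kg.
Tool frame: the origin (TCP) lies midway between the tips of the shut fingers; the grasp point (between the pads) lies 19 mm behind it (arm.tcp_to_grasp is the x of the grasp point in the tool frame, in m); x points along the fingers, y is the direction in which the jaws open and shut, and the axes are right-handed (so a half turn about x gives the same grasp; the last joint's range is limited). The gripper opens to 85 mm and grips with 20 to 120 N. Pads are 22 mm wide; open, the fingers measure 114 mm over their backs; the gripper's body (76 mm by 85 mm) begins 54 mm behind the grasp point. The pads swing forward as they close: fully open they stand 13 mm farther back than shut.
Start: joints at [-1.354, 0.468, -0.012, 1.603, 0.006, 1.071, -0.056], TCP at [0.167, 0.628, 0.231] pointing down, gripper open.
Joint ranges: [-2.53, 2.53], [-0.31, 2.02], [-1.57, 1.55], [0.28, 2.44], [-1.29, 4.43], [0.15, 1.84], [-2.92, 2.92]. Speed limits (rad/s): [2.57, 2.57, 3.14, 3.14, 3.14, 3.14, 3.14].

## Interface

Orientations are given as a unit quaternion [w, x, y, z].
In Python, from workcell import arm, optics, job gives the robot as it stands.
- The arm moves only by the tool move_arm, never from a script. Its argument "deltas" is a list of rows, each a list of 3 entries, a list of its own where there are three numbers: the shift along the tool's x, y, z in mm, then the turn, a rotation vector about the tool's x, y, z in degrees, then the closure, from -1 (fully open) to 1 (shut), so that 0 is half open. In form: [[[tx, ty, tz], [ax, ay, az], gripper], ...]. A call has 1 to 10 rows; each row is the pose to reach, as a shift and turn from the pose commanded when the call began, along the tool's axes at that moment; what a row does not reach only later rows make up. A row lasts 1/8 s, in which the tool goes at most 62.5 mm and 10.7 degrees, less where a joint would pass 70% of its speed; a pose out of reach is approached as far as the arm can. A call with a gripper value outside its range is refused whole. The fingers move at their own pace and stop on an object; "newtons" is the grip in N (left out, the last holds). Time passes only in rows, so rows that repeat a pose let the fingers close. It gives the time, the measured TCP pose, the force and the opening at its end, in the units of the state.
- arm.read_state(): the state, without advancing time (a new reading comes with each control period).
- optics.snapshot(name): name is "scene" or "top" or "wrist"; returns a dict with "img" (420x560x3 uint8, red, green, blue), "intrinsics" (3x3 intrinsics, pixels), "cam_to_world" (4x4, takes a point from camera to world coordinates). Camera axes: x right, y down, z forward; pixel columns grow to the right and rows downward; lengths in m; the calibration is good to about 2 mm. A picture is of the moment at which its call begins. There is no depth.
- job.finish_job(): hands the job in, once; it reports no verdict.
The state is a dict: "time": time; "joint_positions": joint angles; "qvel": joint speeds; "tau": joint torques, N m; "eef_pos": TCP position; "tool_rot": TCP orientation; "wrist_force": force on the tool from outside, world axes, zero at the start; "wrist_torque": the same for the moment, N m; "gripper_width": finger opening in m.
Only numpy, scipy, OpenCV 4.12 (cv2) and the standard library are available. Lean on these libraries where they do the work, as an engineer would, in place of code of your own. Each camera call takes 0.05 s, during which the arm holds its last target. There are 200 camera calls.

## Working session

There is one attempt and no reset: what is moved stays moved. The work goes in short steps, Python scripts to look and compute and a tool call to move; the robot and the scene stay as the last step left them, time stands still between calls to the robot, and variables do not carry over. Pictures are saved under pics/ and viewed, about 8 in all and at most 12, crops included, and the job is handed in when it is done.

Besides the shell and the picture viewer there is one more tool, called after "Request:" as name(argument=value, ...), one argument or row to a line, values as JSON. move_arm: Moves the arm, as the interface text tells. Its arguments: {"type":"object","properties":{"deltas":{"type":"array","items":{"type":"array"}},"newtons":{"type":"number"}},"required":["deltas"]}

```bash
mkdir -p pics
cat > h.py <<'E'
import numpy as np, cv2
from workcell import arm, optics, job
def snap(n,f=None):
    s=optics.snapshot(n)
    if f: cv2.imwrite('pics/'+f,cv2.cvtColor(s['img'],cv2.COLOR_RGB2BGR))
    return s
def ray(s,u,v,z):
    T=np.array(s['cam_to_world']);d=T[:3,:3]@np.linalg.inv(s['intrinsics'])@[u,v,1];o=T[:3,3]
    return o+d*(z-o[2])/d[2]
def proj(s,p):
    T=np.linalg.inv(s['cam_to_world']);q=np.array(s['intrinsics'])@(T[:3,:3]@p+T[:3,3]);return q[:2]/q[2]
E
python3 - <<'E'
from h import *
a=snap('scene');b=snap('top')
for n,s in(('s',a),('t',b)):
    print(np.round(s['intrinsics'],1).tolist(),np.round(s['cam_to_world'],3).tolist())
im=np.hstack([a['img'],b['img']])
cv2.imwrite('pics/a.png',cv2.cvtColor(a['img'],4)); cv2.imwrite('pics/b.png',cv2.cvtColor(b['img'],4))
print(arm.read_state())
E
```

```text
[[451.7, 0.0, 279.0], [0.0, 451.7, 210.4], [0.0, 0.0, 1.0]] [[-0.676, 0.441, -0.591, 1.305], [0.737, 0.402, -0.543, 0.704], [-0.002, -0.803, -0.596, 0.929], [0.0, 0.0, 0.0, 1.0]]
[[530.9, 0.0, 287.2], [0.0, 530.9, 203.0], [0.0, 0.0, 1.0]] [[0.029, -0.992, 0.124, 0.283], [-1.0, -0.028, 0.008, -0.045], [-0.004, -0.124, -0.992, 1.624], [0.0, 0.0, 0.0, 1.0]]
{'time': 0.1, 'joint_positions': array([-1.35400353,  0.46829419, -0.01159058,  1.60353703,  0.00597424,
        1.07141148, -0.05629652]), 'qvel': array([ 0.000162  , -0.00200172,  0.00028645, -0.00094768,  0.00161063,
        0.00033015,  0.00223364]), 'tau': array([ 4.10206303e-04, -5.33524847e+01,  2.13853118e-02, -2.51967412e+01,
        1.14990456e-02,  4.27901919e-03,  7.88973068e-06]), 'eef_pos': array([0.16690605, 0.62767984, 0.230428  ]), 'tool_rot': array([ 0.70110653,  0.0910522 ,  0.70118456, -0.09219188]), 'wrist_force': array([-0.17850577, -0.2494842 , -0.14829098]), 'wrist_torque': array([ 0.03854796, -0.02139564, -0.01263042]), 'gripper_width': 0.0852143496332159}
```

View pics/a.png

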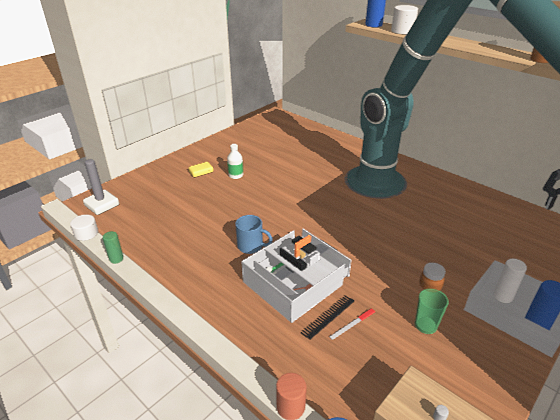

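View pics/b.png

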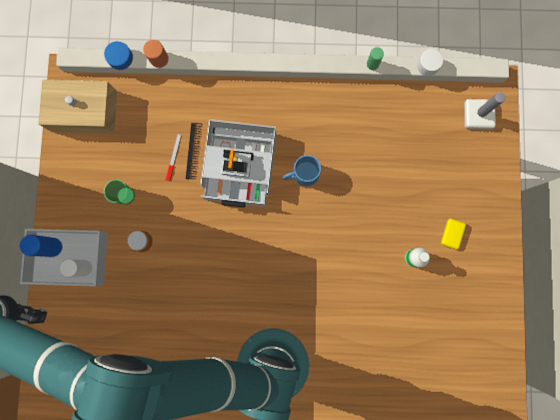

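The caddy is near (238,162) in the top view with its tray front, and a black grip at (233,204), facing the robot. The mug is at (307,170) and the comb at (193,150). The lotion at (418,258) and the jar at (138,241) are both well clear. I'll zoom in next.

Run:
```python
from h import *
b=snap('top');c=b['img'][105:220,180:300]
cv2.imwrite('pics/c.png',cv2.cvtColor(cv2.resize(c,None,fx=5,fy=5,interpolation=cv2.INTER_CUBIC),4))
hsv=cv2.cvtColor(b['img'],cv2.COLOR_RGB2HSV)
m=((hsv[...,0]<18)&(hsv[...,1]>210)&(hsv[...,2]>180)).astype(np.uint8); m[:, :210]=0;m[:,270:]=0;m[:120]=0;m[200:]=0
v,u=np.nonzero(m);print('orange',len(u),u.mean(),v.mean(),u.min(),u.max(),v.min(),v.max())
for p in [(238,162),(233,204),(307,170)]: print(p,ray(b,*p,0.08))
```

```text
orange 14 230.85714285714286 157.92857142857142 229 232 150 167
(238, 162) [0.59460221 0.11588411 0.08      ]
(233, 204) [0.468999   0.12549821 0.08      ]
(307, 170) [ 0.57625349 -0.08885492  0.08      ]
```

View pics/c.png

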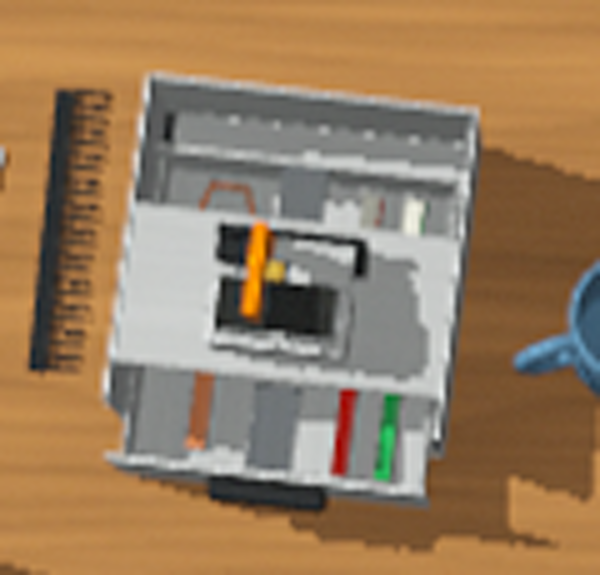

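The crop (5x, origin 180,105) shows the caddy's rim corners: back-left (149,76), back-right (478,108), front-right (437,450) and front-left (108,403). The black pad is at (277,305), the fin at (255,268) and the tray grip at (268,492).

Run:
```python
from h import *
b=snap('top')
f=lambda u,v,z: ray(b,180+u/5,105+v/5,z)
BL,BR,FR,FL=[f(*p,.08)[:2] for p in((149,76),(478,108),(437,450),(108,403))]
print(BL,BR,FR,FL,[np.linalg.norm(x) for x in(BL-BR,FL-FR,BL-FL,BR-FR)])
for d in (BL-FL,BR-FR): print(np.degrees(np.arctan2(d[1],d[0])))
for d in (BL-BR,FL-FR): print(np.degrees(np.arctan2(d[1],d[0]))-90)
print('c',(BL+BR+FL+FR)/4)
print('fin',f(262,228,.154),f(250,310,.154)); print('pad',f(277,305,.126)); print('grip',f(268,500,.048))
s=arm.read_state()
from scipy.spatial.transform import Rotation as R
q=s['tool_rot'];print(R.from_quat([*q[1:],q[0]]).as_matrix().round(3))
w=snap('wrist');T=np.array(w['cam_to_world']);M=R.from_quat([*q[1:],q[0]]).as_matrix()
print('cam in tool',(M.T@(T[:3,3]-s['eef_pos'])).round(3),(M.T@T[:3,:3]).round(3),np.round(w['intrinsics'],0))
```

```text
[0.71939111 0.20535042] [0.70517774 0.00798353] [0.49845757 0.02557687] [0.52094366 0.22022766] [np.float64(0.1978780236352011), np.float64(0.19594528651521217), np.float64(0.19900432766632947), np.float64(0.20746748048567085)]
-4.287337660560425
-4.864551314556614
-4.119042407822761
-6.589609081557256
c [0.61099252 0.11478462]
fin [0.6119961  0.12530037 0.154     ] [0.56472855 0.13009963 0.154     ]
pad [0.57344032 0.11806913 0.126     ]
grip [0.46989097 0.12712105 0.048     ]
[[-0.     0.257  0.966]
 [-0.001  0.966 -0.257]
 [-1.    -0.001  0.   ]]
cam in tool [-0.143 -0.001 -0.067] [[-0.    -0.268  0.963]
 [ 1.     0.001  0.   ]
 [-0.001  0.963  0.268]] [[359.   0. 277.]
 [  0. 359. 207.]
 [  0.   0.   1.]]
```

Request:
move_arm(
  deltas=[
    [[-15, -20, 22], [0, 0, 0], 1],
    [[-30, -60, 68], [0, 0, 0], 1],
    [[-30, -100, 113], [-2, 0, 0], 1],
    [[-30, -140, 158], [-3, 0, 0], 1],
    [[-30, -180, 203], [-4, 0, 0], 1],
    [[-30, -220, 248], [-5, 0, 0], 1],
    [[-30, -260, 293], [-6, 0, 0], 1],
    [[-30, -300, 338], [-7, 0, 0], 1],
    [[-30, -340, 383], [-8, 0, 0], 1],
    [[-30, -370, 417], [-9, 0, 0], 1],
  ],
)

```text
time: 1.5
eef_pos: [0.4761, 0.1609, 0.2616]
tool_rot: [0.706, 0.037, 0.706, -0.037]
wrist_force: [0.4, -0.0, -0.3]
gripper_width: 0.0003
```

Request:
move_arm(
  deltas=[
    [[0, -15, 17], [0, 0, 0], 1],
    [[0, -25, 28], [0, 0, 0], 1],
    [[0, -25, 28], [0, 0, 0], 1],
    [[0, -25, 28], [0, 0, 0], 1],
  ],
)

```text
time: 2.0
eef_pos: [0.4995, 0.1369, 0.2611]
tool_rot: [0.706, 0.036, 0.706, -0.036]
wrist_force: [-0.7, 0.1, -0.5]
gripper_width: -0.0001
```

Run:
```python
from h import *
w=snap('wrist');c=cv2.cvtColor(w['img'],4)
cv2.imwrite('pics/d.png',cv2.resize(cv2.rotate(c,1),None,fx=1.4,fy=1.4))
np.savez('d.npz',**{k:np.array(w[k]) for k in('img','intrinsics','cam_to_world')})
s=arm.read_state();print(s['eef_pos'],s['tool_rot'],s['wrist_force'],s['gripper_width'],s['time'])
```

```text
[0.49954988 0.13694365 0.26119708] [ 0.70604489  0.03571179  0.70637608 -0.03547006] [-0.30163403 -0.41152069 -0.05827502] -0.00028653303679594845 2.05
```

View pics/d.png

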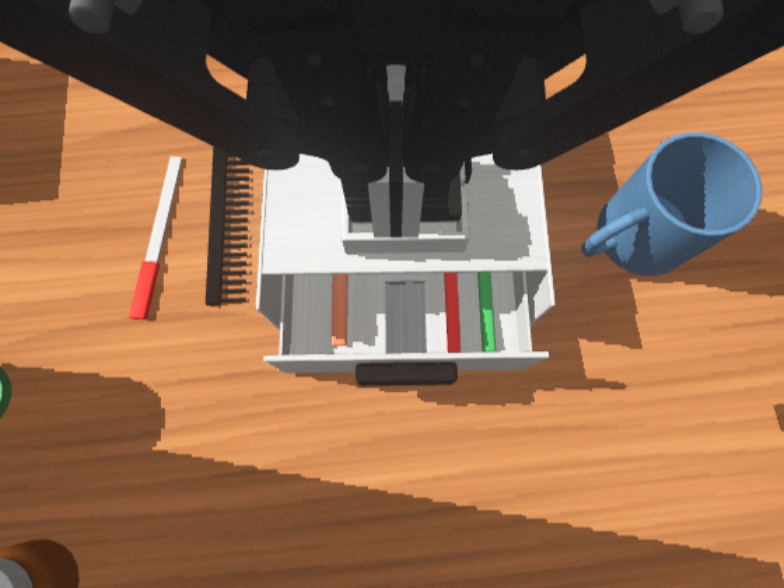

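The wrist view (rotated 180°, 1.4x) shows the plate's top edge from (265,358) to (548,354), the grip at x 356–457 and the rim's front edge from (343,240) to (466,237). The fin is hidden by the gripper.

Run:
```python
from h import *
w=dict(np.load('d.npz'))
f=lambda u,v,z: ray(w,559-u/1.4,419-v/1.4,z)
yaws=[]
for n,a,b,z in(('plate',(265,358),(548,354),.072),('rim',(343,240),(466,237),.106),('gripfront',(357,380),(457,378),.048),('griptop',(357,366),(457,364),.06)):
    A,B=f(*a,z),f(*b,z);d=A-B;yaws.append(np.degrees(np.arctan2(d[1],d[0]))-90)
    print(n,A[:2].round(4),B[:2].round(4),'mid',((A+B)/2)[:2].round(4),np.linalg.norm(d).round(4),yaws[-1])
y=np.radians(-4.9);ex=np.array([np.cos(y),np.sin(y)]);ey=np.array([-ex[1],ex[0]])
r=(f(343,240,.106)+f(466,237,.106))[:2]/2
print('caddy centre from rim',r+.062*ex)
```

```text
plate [0.4912 0.2241] [0.475  0.0369] mid [0.4831 0.1305] 0.1879 -4.940291355419674
rim [0.5556 0.1641] [0.5498 0.0861] mid [0.5527 0.1251] 0.0782 -4.26253045964188
gripfront [0.4734 0.1661] [0.4677 0.096 ] mid [0.4705 0.131 ] 0.0703 -4.615553014413322
griptop [0.4815 0.1645] [0.476  0.0963] mid [0.4787 0.1304] 0.0685 -4.607793727345907
caddy centre from rim [0.61448865 0.11979051]
```

Request:
move_arm(
  deltas=[
    [[0, -7, -30], [-1, 0, 0], 1],
    [[20, -14, -58], [-1, 0, 0], 1],
    [[60, -14, -58], [-1, 0, 0], 1],
    [[105, -14, -58], [-1, 0, 0], 1],
    [[150, -14, -58], [-1, 0, 0], 1],
    [[190, -14, -58], [-1, 0, 0], 1],
    [[215, -14, -58], [-1, 0, 0], 1],
    [[221, -14, -58], [-1, 0, 0], 1],
    [[221, -14, -58], [-1, 0, 0], 1],
  ],
)

```text
time: 3.18
eef_pos: [0.4411, 0.1283, 0.0406]
tool_rot: [0.707, 0.03, 0.706, -0.03]
wrist_force: [0.3, 0.0, 0.6]
gripper_width: -0.0001
```

Request:
move_arm(
  deltas=[
    [[0, 0, 4], [0, 0, 0], 1],
    [[0, 0, 8], [0, 0, 0], 1],
    [[0, 0, 12], [0, 0, 0], 1],
    [[0, 0, 16], [0, 0, 0], 1],
    [[0, 0, 20], [0, 0, 0], 1],
    [[0, 0, 24], [0, 0, 0], 1],
    [[0, 0, 28], [0, 0, 0], 1],
    [[0, 0, 28], [0, 0, 0], 1],
  ],
)

```text
time: 4.18
eef_pos: [0.4697, 0.1253, 0.0403]
tool_rot: [0.707, 0.03, 0.706, -0.03]
wrist_force: [0.0, 1.6, -0.2]
gripper_width: -0.0005
```

Request:
move_arm(
  deltas=[
    [[0, 0, 2], [0, 0, 0], 1],
    [[0, 0, 4], [0, 0, 0], 1],
    [[0, 0, 6], [0, 0, 0], 1],
    [[0, 0, 8], [0, 0, 0], 1],
    [[0, 0, 10], [0, 0, 0], 1],
  ],
)

```text
time: 4.8
eef_pos: [0.479, 0.1244, 0.0402]
tool_rot: [0.706, 0.03, 0.707, -0.03]
wrist_force: [-1.3, 0.7, 1.1]
gripper_width: 0.0001
```

Run:
```python
from h import *
s=arm.read_state();print(s['eef_pos'],s['wrist_force'],s['wrist_torque'])
w=snap('wrist');c=cv2.cvtColor(w['img'],4)
cv2.imwrite('pics/e.png',cv2.rotate(c,1))
```

```text
[0.47898975 0.12442991 0.04023479] [-1.25683881  0.67676062  1.13207551] [-0.00771512  0.35502976 -0.04145732]
```

View pics/e.png

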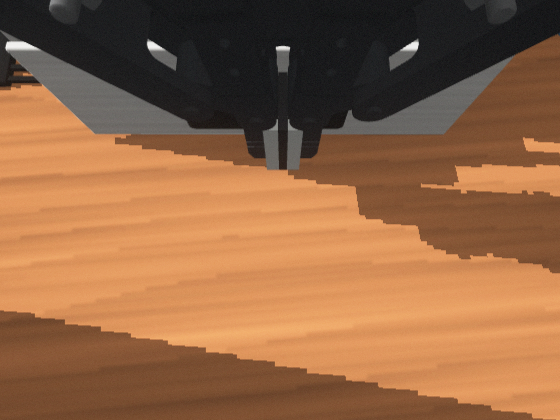

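The fingers are against the grip, slightly right of the plate's middle, and pushing with light force. I'll keep going until it stops.

Request:
move_arm(
  deltas=[
    [[0, 0, 2], [0, 0, 0], 1],
    [[0, 0, 3], [0, 0, 0], 1],
    [[0, 0, 4], [0, 0, 0], 1],
  ],
)

```text
time: 5.22
eef_pos: [0.4829, 0.1241, 0.0403]
tool_rot: [0.706, 0.03, 0.706, -0.03]
wrist_force: [-2.7, 0.5, 0.0]
gripper_width: -0.0002
```

Request:
move_arm(
  deltas=[
    [[0, 0, 1], [0, 0, 0], 1],
    [[0, 0, 2], [0, 0, 0], 1],
  ],
)

```text
time: 5.48
eef_pos: [0.4846, 0.124, 0.0402]
tool_rot: [0.706, 0.03, 0.707, -0.03]
wrist_force: [-3.7, 0.0, 2.7]
gripper_width: -0.0
```

Request:
move_arm(
  deltas=[
    [[0, 0, 1], [0, 0, 0], 1],
    [[0, 0, 2], [0, 0, 0], 1],
  ],
)

```text
time: 5.72
eef_pos: [0.4845, 0.1239, 0.0401]
tool_rot: [0.705, 0.03, 0.708, -0.03]
wrist_force: [-8.8, 0.1, 7.8]
gripper_width: 0.0002
```

Request:
move_arm(
  deltas=[
    [[0, 0, 1], [0, 0, 0], 1],
    [[0, 0, 1], [0, 0, 0], 1],
  ],
)

```text
time: 5.98
eef_pos: [0.4845, 0.124, 0.04]
tool_rot: [0.704, 0.03, 0.709, -0.03]
wrist_force: [-10.1, 0.1, 9.4]
gripper_width: -0.0004
```

Request:
move_arm(
  deltas=[
    [[0, 0, -6], [0, 0, 0], 1],
    [[0, 0, -15], [0, 0, 0], 1],
    [[-5, 0, -25], [0, 0, 0], 1],
    [[-40, 0, -30], [0, 0, 0], 1],
    [[-90, 0, -30], [0, 0, 0], 1],
    [[-140, 0, -30], [0, 0, 0], 1],
    [[-180, 0, -30], [0, 0, 0], 1],
    [[-200, 0, -30], [0, 0, 0], 1],
    [[-200, 0, -30], [0, 0, 0], 1],
  ],
)

```text
time: 7.1
eef_pos: [0.4587, 0.1267, 0.2419]
tool_rot: [0.708, 0.031, 0.705, -0.029]
wrist_force: [0.3, 0.7, 0.1]
gripper_width: 0.0001
```

Run:
```python
from h import *
w=snap('wrist');c=cv2.rotate(cv2.cvtColor(w['img'],4),1)
cv2.imwrite('pics/f.png',cv2.resize(c,None,fx=1.4,fy=1.4,interpolation=cv2.INTER_CUBIC))
np.savez('f.npz',**{k:np.array(w[k]) for k in('img','intrinsics','cam_to_world')})
s=arm.read_state();print(s['eef_pos'],s['tool_rot'],s['wrist_force'])
```

```text
[0.45785638 0.12640942 0.24053899] [ 0.70688929  0.03041251  0.7060426  -0.02977331] [ 1.45433171 -0.88299893 -0.32882989]
```

View pics/f.png

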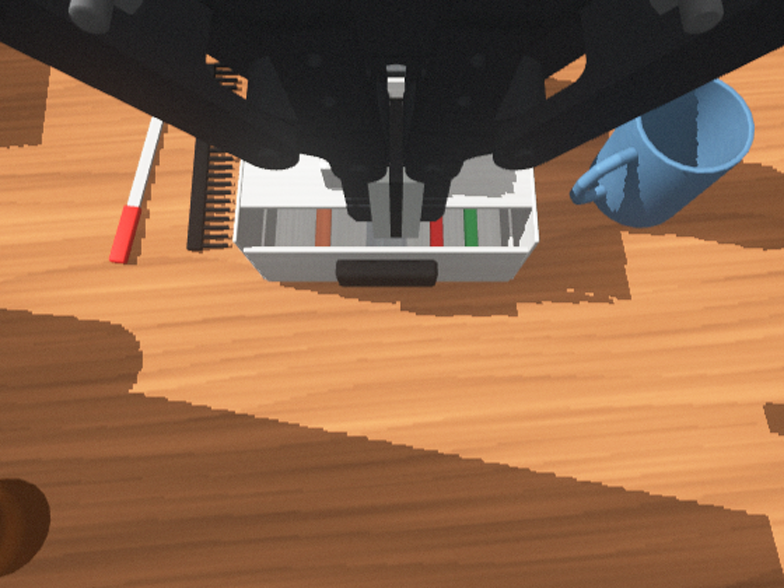

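The tray plate is now flush with the caddy's side walls. The grip spans (337–437, 260–285) and the fingertip is at (396,237). I'll get the lateral position from the plate and grip, plus a check on where the TCP projects.

Run:
```python
from h import *
w=dict(np.load('f.npz'))
f=lambda u,v,z: ray(w,559-u/1.4,419-v/1.4,z)
p=proj(w,np.array([.4579,.1264,.2405]));print('tcp px',(559-p[0])*1.4,(419-p[1])*1.4)
y=np.radians(-4.7);ex=np.array([np.cos(y),np.sin(y)]);ey=np.array([-ex[1],ex[0]])
for n,a,b,z in(('gripfrontbot',(337,285),(438,284),.036),('plate top',(235,248),(539,248),.072)):
    A,B=f(*a,z),f(*b,z);m=((A+B)/2)[:2];d=A-B
    print(n,m,np.linalg.norm(d[:2]),np.degrees(np.arctan2(d[1],d[0]))-90,'centre',m+(.118 if 'grip' in n else .107)*ex)
# top: fin and pad again, tool-free view? 
t=snap('top');print('contact centre x', .4845+.011+.118*ex[0])
g=cv2.resize(t['img'][120:195,195:285],None,fx=8,fy=8,interpolation=cv2.INTER_CUBIC);cv2.imwrite('pics/g.png',cv2.cvtColor(g,4))
```

```text
tcp px 394.41273714203714 215.66108695264936
gripfrontbot [0.49888537 0.1288935 ] 0.07327220413042017 -4.292782760209533 centre [0.61648859 0.11922476]
plate top [0.51307891 0.12753157] 0.20192928333193455 -4.898173028065301 centre [0.61971911 0.11876415]
contact centre x 0.6131032116445283
```

View pics/g.png

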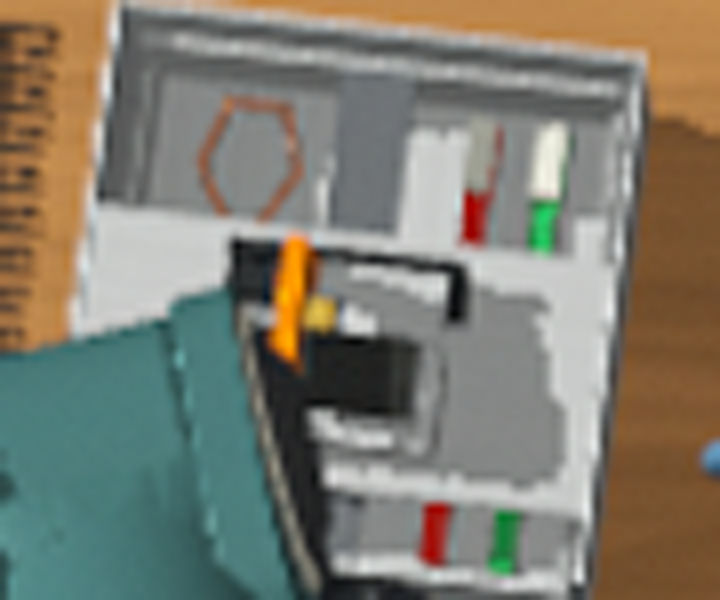

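Request:
move_arm(
  deltas=[
    [[0, -4, 30], [0, 0, 0], 1],
    [[0, -8, 65], [0, 0, 0], 1],
    [[0, -13, 100], [0, 0, 0], 1],
    [[0, -13, 115], [0, 0, 0], 1],
    [[20, -13, 115], [0, 0, 0], 1],
    [[50, -13, 115], [0, 0, 0], 1],
    [[78, -13, 115], [0, 0, 0], 1],
    [[90, -13, 115], [0, 0, 0], 1],
    [[90, -13, 115], [0, 0, 0], 1],
  ],
)

```text
time: 8.32
eef_pos: [0.5707, 0.1036, 0.1494]
tool_rot: [0.706, 0.03, 0.707, -0.03]
wrist_force: [0.2, 0.4, -0.3]
gripper_width: -0.0003
```

Run:
```python
from h import *
a=snap('scene');c=a['img'][220:325,230:370]
cv2.imwrite('pics/h.png',cv2.cvtColor(cv2.resize(c,None,fx=5.5,fy=5.5,interpolation=cv2.INTER_CUBIC),4))
s=arm.read_state();print(s['eef_pos'],s['wrist_force'])
y=np.radians(-4.8);ex=np.array([np.cos(y),np.sin(y)]);ey=np.array([-ex[1],ex[0]])
print('fin start px',[((proj(a,np.array([*(np.array([.613,.118])+X*ex+Y*ey),Z]))-[230,220])*5.5).round() for X,Y,Z in((-.052,.006,.155),(.002,.006,.155),(-.04,-.034,.126),(-.04,-.018,.126))])
```

```text
[0.57147406 0.10365061 0.15037833] [ 0.23684474 -0.54354861 -0.46624999]
fin start px [array([431.,  75.]), array([352., 124.]), array([355.,  93.]), array([378., 108.])]
```

View pics/h.png

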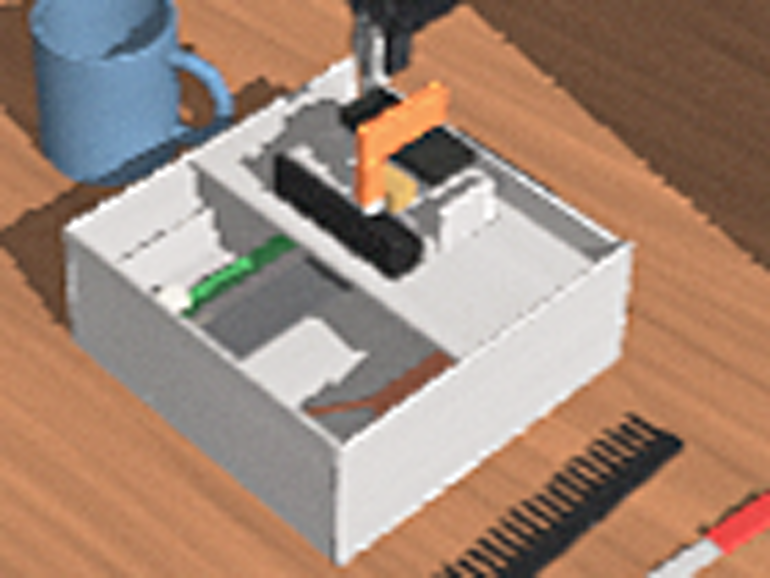

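The scene crop shows the fin's top from (360,125) to (447,85), which matches the prediction. The finger tips at about (375,85) stand over the pad's -y end and clear of the fin.

Request:
move_arm(
  deltas=[
    [[8, 0, 0], [0, 0, 0], 1],
    [[15, 0, 0], [0, 0, 0], 1],
    [[20, 0, 0], [0, 0, 0], 1],
    [[22, 0, 0], [0, 0, 0], 1],
    [[24, 0, 0], [0, 0, 0], 1],
    [[26, 0, 0], [0, 0, 0], 1],
    [[28, 0, 0], [0, 0, 0], 1],
    [[28, 0, 0], [0, 0, 0], 1],
  ],
)

```text
time: 9.38
eef_pos: [0.5717, 0.1035, 0.1225]
tool_rot: [0.707, 0.03, 0.706, -0.03]
wrist_force: [-1.3, 0.4, 4.8]
gripper_width: -0.0002
```

Request:
move_arm(
  deltas=[
    [[1, 0, 0], [0, 0, 0], 1],
    [[2, 0, 0], [0, 0, 0], 1],
    [[2, 0, 0], [0, 0, 0], 1],
  ],
)

```text
time: 9.75
eef_pos: [0.5716, 0.1036, 0.1204]
tool_rot: [0.707, 0.03, 0.706, -0.03]
wrist_force: [-1.9, 0.1, 5.5]
gripper_width: 0.0003
```

Request:
move_arm(
  deltas=[
    [[1, 0, 0], [0, 0, 0], 1],
    [[1, 0, 0], [0, 0, 0], 1],
  ],
)

```text
time: 10.0
eef_pos: [0.5716, 0.1035, 0.1195]
tool_rot: [0.707, 0.03, 0.706, -0.03]
wrist_force: [-1.6, -0.8, 6.0]
gripper_width: 0.0003
```

Request:
move_arm(
  deltas=[
    [[1, 0, 0], [0, 0, 0], 1],
    [[1, 0, 0], [0, 0, 0], 1],
  ],
)

```text
time: 10.25
eef_pos: [0.5717, 0.1036, 0.1185]
tool_rot: [0.707, 0.03, 0.706, -0.03]
wrist_force: [-1.8, -0.5, 6.0]
gripper_width: -0.0001
```

Request:
move_arm(
  deltas=[
    [[1, 0, 0], [0, 0, 0], 1],
    [[1, 0, 0], [0, 0, 0], 1],
  ],
)

```text
time: 10.5
eef_pos: [0.5716, 0.1035, 0.1176]
tool_rot: [0.707, 0.03, 0.706, -0.03]
wrist_force: [-1.8, -0.6, 5.7]
gripper_width: 0.0001
```

Request:
move_arm(
  deltas=[
    [[1, 0, 0], [0, 0, 0], 1],
    [[1, 0, 0], [0, 0, 0], 1],
  ],
)

```text
time: 10.75
eef_pos: [0.5716, 0.1035, 0.1166]
tool_rot: [0.707, 0.03, 0.706, -0.03]
wrist_force: [-1.6, -1.4, 6.5]
gripper_width: 0.0002
```

Still spring only, at 9.4 mm.

Request:
move_arm(
  deltas=[
    [[1, 0, 0], [0, 0, 0], 1],
    [[1, 0, 0], [0, 0, 0], 1],
  ],
)

```text
time: 11.0
eef_pos: [0.5717, 0.1035, 0.1157]
tool_rot: [0.707, 0.03, 0.706, -0.03]
wrist_force: [-2.3, -0.9, 6.5]
gripper_width: 0.0002
```

Request:
move_arm(
  deltas=[
    [[1, 0, 0], [0, 0, 0], 1],
    [[1, 0, 0], [0, 0, 0], 1],
  ],
)

```text
time: 11.25
eef_pos: [0.5717, 0.1035, 0.1147]
tool_rot: [0.707, 0.03, 0.706, -0.03]
wrist_force: [-2.9, 0.0, 7.3]
gripper_width: -0.0001
```

Request:
move_arm(
  deltas=[
    [[1, 0, 0], [0, 0, 0], 1],
    [[1, 0, 0], [0, 0, 0], 1],
  ],
)

```text
time: 11.5
eef_pos: [0.5717, 0.1035, 0.1139]
tool_rot: [0.707, 0.03, 0.706, -0.03]
wrist_force: [-2.9, -0.1, 8.4]
gripper_width: -0.0002
```

Request:
move_arm(
  deltas=[
    [[1, 0, 0], [0, 0, 0], 1],
    [[1, 0, 0], [0, 0, 0], 1],
  ],
)

```text
time: 11.75
eef_pos: [0.5717, 0.1035, 0.1138]
tool_rot: [0.707, 0.03, 0.706, -0.03]
wrist_force: [-5.3, -0.6, 15.4]
gripper_width: 0.0003
```

Request:
move_arm(
  deltas=[
    [[1, 0, 0], [0, 0, 0], 1],
    [[1, 0, 0], [0, 0, 0], 1],
  ],
)

```text
time: 12.0
eef_pos: [0.5717, 0.1036, 0.1138]
tool_rot: [0.707, 0.031, 0.706, -0.03]
wrist_force: [-7.1, -2.2, 23.6]
gripper_width: -0.0003
```

The firm stop is at z=0.1138, about 12 mm of travel. I'll ease off to about 15 N, then slide to +y.

Request:
move_arm(
  deltas=[
    [[-1, 0, 0], [0, 0, 0], 1],
    [[-1, 0, 0], [0, 0, 0], 1],
  ],
)

```text
time: 12.25
eef_pos: [0.5717, 0.1036, 0.1139]
tool_rot: [0.707, 0.03, 0.706, -0.03]
wrist_force: [-5.9, -1.2, 15.8]
gripper_width: -0.0003
```

Request:
move_arm(
  deltas=[
    [[0, 1, 0], [0, 0, 0], 1],
    [[0, 2, 0], [0, 0, 0], 1],
    [[0, 3, 0], [0, 0, 0], 1],
    [[0, 4, 0], [0, 0, 0], 1],
  ],
)

```text
time: 12.75
eef_pos: [0.5717, 0.1038, 0.1138]
tool_rot: [0.706, 0.03, 0.707, -0.032]
wrist_force: [-7.4, -10.3, 18.6]
gripper_width: -0.0003
```

Friction on the pad is holding the tips. I'll press more lightly, while staying at the stop, and go on.

Request:
move_arm(
  deltas=[
    [[-0.5, 0, 0], [0, 0, 0], 1],
    [[-0.7, 0, 0], [0, 0, 0], 1],
  ],
)

```text
time: 13.0
eef_pos: [0.5717, 0.1038, 0.1139]
tool_rot: [0.706, 0.03, 0.707, -0.032]
wrist_force: [-4.3, -7.9, 12.3]
gripper_width: 0.0001
```

Request:
move_arm(
  deltas=[
    [[0, 1, 0], [0, 0, 0], 1],
    [[0, 2, 0], [0, 0, 0], 1],
  ],
)

```text
time: 13.25
eef_pos: [0.5722, 0.105, 0.1139]
tool_rot: [0.706, 0.03, 0.706, -0.033]
wrist_force: [-3.2, -9.2, 11.9]
gripper_width: -0.0003
```

Request:
move_arm(
  deltas=[
    [[0, 1, 0], [0, 0, 0], 1],
    [[0, 2, 0], [0, 0, 0], 1],
    [[0, 3, 0], [0, 0, 0], 1],
    [[0, 4, 0], [0, 0, 0], 1],
  ],
)

```text
time: 13.75
eef_pos: [0.5735, 0.1097, 0.1139]
tool_rot: [0.707, 0.03, 0.706, -0.032]
wrist_force: [-1.0, -8.0, 9.8]
gripper_width: 0.0002
```

Request:
move_arm(
  deltas=[
    [[0, 1, 0], [0, 0, 0], 1],
    [[0, 2, 0], [0, 0, 0], 1],
    [[0, 3, 0], [0, 0, 0], 1],
  ],
)

```text
time: 14.12
eef_pos: [0.5738, 0.1117, 0.1139]
tool_rot: [0.707, 0.03, 0.706, -0.033]
wrist_force: [-1.5, -10.6, 10.0]
gripper_width: 0.0002
```

Request:
move_arm(
  deltas=[
    [[0.2, 1, 0], [0, 0, 0], 1],
    [[0.2, 2, 0], [0, 0, 0], 1],
    [[0.2, 3, 0], [0, 0, 0], 1],
  ],
)

```text
time: 14.5
eef_pos: [0.5741, 0.1142, 0.1139]
tool_rot: [0.707, 0.03, 0.706, -0.033]
wrist_force: [-2.8, -11.7, 12.2]
gripper_width: 0.0001
```

Request:
move_arm(
  deltas=[
    [[0, 1, 0], [0, 0, 0], 1],
    [[0, 2, 0], [0, 0, 0], 1],
    [[0, 3, 0], [0, 0, 0], 1],
  ],
)

```text
time: 14.88
eef_pos: [0.5744, 0.1172, 0.1139]
tool_rot: [0.707, 0.03, 0.706, -0.033]
wrist_force: [-2.1, -10.9, 13.4]
gripper_width: -0.0001
```

Request:
move_arm(
  deltas=[
    [[0, 1, 0], [0, 0, 0], 1],
    [[0, 2, 0], [0, 0, 0], 1],
    [[0, 3, 0], [0, 0, 0], 1],
  ],
)

```text
time: 15.25
eef_pos: [0.5746, 0.1203, 0.1139]
tool_rot: [0.707, 0.03, 0.706, -0.033]
wrist_force: [-1.1, -11.2, 11.9]
gripper_width: -0.0004
```

Request:
move_arm(
  deltas=[
    [[0, 1, 0], [0, 0, 0], 1],
    [[0, 2, 0], [0, 0, 0], 1],
    [[0, 3, 0], [0, 0, 0], 1],
    [[0, 4, 0], [0, 0, 0], 1],
  ],
)

```text
time: 15.75
eef_pos: [0.575, 0.1242, 0.1139]
tool_rot: [0.707, 0.03, 0.706, -0.033]
wrist_force: [-1.8, -11.9, 11.6]
gripper_width: 0.0003
```

Request:
move_arm(
  deltas=[
    [[0, 1, 0], [0, 0, 0], 1],
    [[0, 2, 0], [0, 0, 0], 1],
    [[0, 3, 0], [0, 0, 0], 1],
    [[0, 4, 0], [0, 0, 0], 1],
  ],
)

```text
time: 16.25
eef_pos: [0.5753, 0.1282, 0.1139]
tool_rot: [0.707, 0.03, 0.706, -0.033]
wrist_force: [-3.2, -10.2, 11.6]
gripper_width: -0.0001
```

Request:
move_arm(
  deltas=[
    [[0, 1, 0], [0, 0, 0], 1],
    [[0, 2, 0], [0, 0, 0], 1],
  ],
)

```text
time: 16.5
eef_pos: [0.5755, 0.1302, 0.1139]
tool_rot: [0.707, 0.03, 0.706, -0.033]
wrist_force: [-2.1, -10.8, 11.7]
gripper_width: -0.0
```

Request:
move_arm(
  deltas=[
    [[0, 1, 0], [0, 0, 0], 1],
    [[0, 2, 0], [0, 0, 0], 1],
  ],
)

```text
time: 16.75
eef_pos: [0.5756, 0.1316, 0.1139]
tool_rot: [0.707, 0.029, 0.706, -0.033]
wrist_force: [-1.5, -13.7, 13.0]
gripper_width: -0.0001
```

Request:
move_arm(
  deltas=[
    [[0, 1, 0], [0, 0, 0], 1],
    [[0, 1, 0], [0, 0, 0], 1],
  ],
)

```text
time: 17.0
eef_pos: [0.5756, 0.1317, 0.1139]
tool_rot: [0.707, 0.029, 0.706, -0.034]
wrist_force: [-3.5, -13.8, 13.1]
gripper_width: 0.0001
```

Request:
move_arm(
  deltas=[
    [[0, 1, 0], [0, 0, 0], 1],
    [[0, 1, 0], [0, 0, 0], 1],
  ],
)

```text
time: 17.25
eef_pos: [0.5756, 0.1318, 0.1139]
tool_rot: [0.707, 0.029, 0.706, -0.035]
wrist_force: [-3.5, -16.0, 12.9]
gripper_width: 0.0001
```

Request:
move_arm(
  deltas=[
    [[0, 1, 0], [0, 0, 0], 1],
    [[0, 1, 0], [0, 0, 0], 1],
  ],
)

```text
time: 17.5
eef_pos: [0.5757, 0.1319, 0.1139]
tool_rot: [0.707, 0.029, 0.706, -0.035]
wrist_force: [-4.1, -17.5, 13.4]
gripper_width: 0.0001
```

The end stop is reached, with y stalled and the force rising. I'll relax sideways, then lift clear.

Request:
move_arm(
  deltas=[
    [[0, -2, 0], [0, 0, 0], 1],
    [[0, -4, 0], [0, 0, 0], 1],
    [[0, -6, 0], [0, 0, 0], 1],
    [[-2, -8, 0], [0, 0, 0], 1],
    [[-5, -9, 0], [0, 0, 0], 1],
    [[-12, -10, 0], [0, 0, 0], 1],
    [[-25, -10, 0], [0, 0, 0], 1],
    [[-60, -10, 0], [0, 0, 0], 1],
    [[-100, -10, -30], [0, 0, 0], 1],
    [[-110, -10, -80], [0, 0, 0], 1],
  ],
)

```text
time: 18.75
eef_pos: [0.4958, 0.1376, 0.226]
tool_rot: [0.709, 0.031, 0.704, -0.03]
wrist_force: [-0.1, 1.3, -0.4]
gripper_width: 0.0005
```

Request:
move_arm(
  deltas=[
    [[0, -60, -30], [0, 0, 0], 1],
    [[0, -120, -60], [0, 0, 0], 1],
    [[0, -180, -70], [0, 0, 0], 1],
    [[0, -200, -70], [0, 0, 0], 1],
    [[0, -200, -70], [0, 0, 0], 1],
  ],
)

```text
time: 19.38
eef_pos: [0.4072, -0.0576, 0.2237]
tool_rot: [0.707, 0.032, 0.706, -0.031]
wrist_force: [0.2, 0.2, -0.2]
gripper_width: 0.0003
```

Run:
```python
from h import *
a=snap('scene');t=snap('top')
A=cv2.resize(a['img'][220:325,230:370],(800,600),interpolation=cv2.INTER_CUBIC)
B=cv2.resize(t['img'][110:220,180:330],(800,587),interpolation=cv2.INTER_CUBIC)
o=np.vstack([cv2.resize(A,(400,300)),cv2.resize(B,(400,293))])
cv2.imwrite('pics/i.png',cv2.cvtColor(o,4))
cv2.imwrite('pics/j.png',cv2.cvtColor(A,4))
s=arm.read_state();print(s['time'],s['eef_pos'],s['wrist_force'])
hsv=cv2.cvtColor(t['img'],cv2.COLOR_RGB2HSV)
m=((hsv[...,0]<18)&(hsv[...,1]>210)&(hsv[...,2]>180)); m[:, :210]=0;m[:,270:]=0;m[:120]=0;m[200:]=0
v,u=np.nonzero(m);k=v<175;u,v=u[k],v[k];print('orange',len(u),u.mean(),v.mean(),ray(t,u.mean(),v.mean(),.154))
```

```text
19.475 [ 0.4077038  -0.05536267  0.22328008] [ 0.64778983 -0.48022342  0.41923299]
orange 20 223.85 158.05 [0.58989258 0.1485344  0.154     ]
```

View pics/j.png

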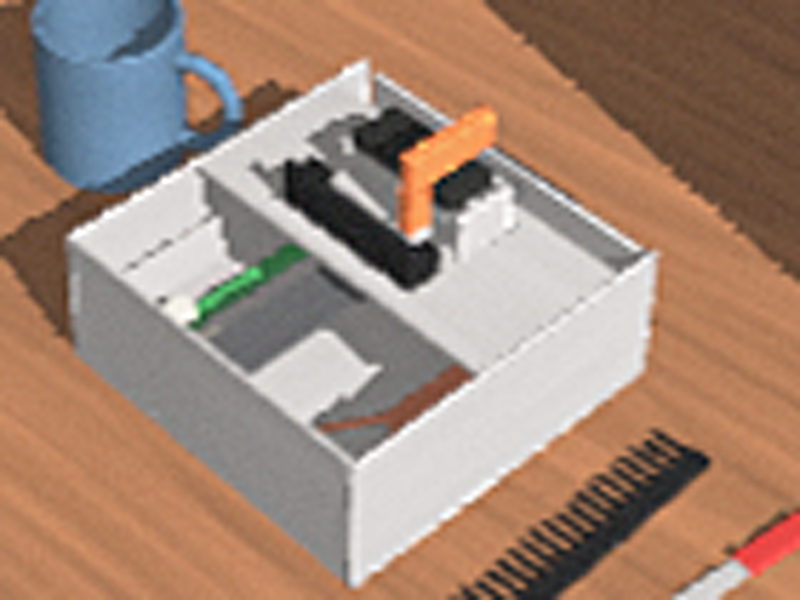

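View pics/i.png

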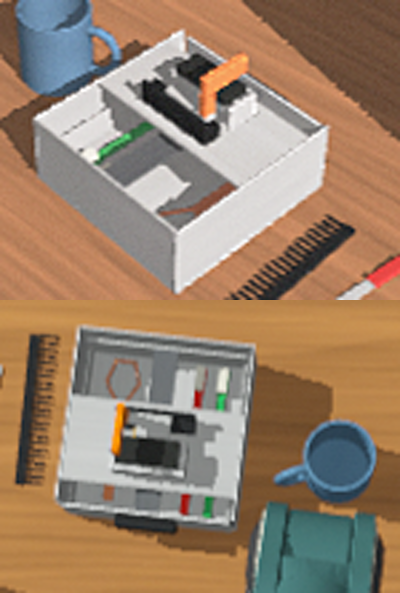

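Both views show the fin at the left end, about 19–20 mm from where it started. The pad sits low, flush with the rim, and the tray is shut. The mug and comb haven't moved, and the arm is clear.

```bash
python3 -c "
from h import *
print(job.finish_job())"
```

```text
the job is handed in; nothing more can be done
None
```

I did the three steps in order and handed the job in at about 19.5 s. The last pictures show the tray shut and the plunger trapped down; I have had no verdict.

- **Tray:** I pushed it to its stop. The position stalled where predicted, with about 14 N on it. It was home, because the plunger then went past its 4 mm block.
- **Plunger:** I pressed it to its firm stop, which I felt at about 12 mm. The force peaked at about 25 N there.
- **Keeper:** The fingers first stuck to the pad through friction, reaching about 23 N in total. I eased the press to about 12 N, still at the stop, and slid the keeper left until it stalled at its end stop, with a peak of about 22 N in total. I then relaxed sideways, lifted off and moved the arm clear.

**Last checks:**
- The fin has shifted about 19–20 mm to the left in the top view.
- The pad stayed low after release, judged by eye; I did not measure its height.
- The mug and comb are where they were. I did not check the other things again, but the arm went nowhere near them.
- The wrist force was near zero, so the robot was touching nothing.

**Disagreement:** the top and wrist cameras put the caddy 4–5 mm apart sideways. I used a position between the two, and the contacts came where I expected. Forces were read only at the end of each move, so a short peak between readings would not show.

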